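# Wedge the rocking lamp supply

## Task

The white microscope lamp supply rocks because the rubber foot at its near right corner (seen from the robot, beside the wedge) is too short. Push the wooden wedge along the bench, thin end first, under that foot until the box no longer rocks but still stands level, and test it with a firm press down on the top of that corner, pushing further and pressing again if it still gives. Leave the wedge in place and the box where it stands, take the hand away, lift nothing, and do not disturb the other things on the bench.

Things in the scene. Friction and masses are not known exactly. Their poses are not given: they have to be found in the camera images.
- supply: Loose white lamp supply, about 5 kg, 240 (x) x 180 (y) mm; flat top 134 mm and underside 34 mm above the bench, on four domed black feet 24 mm wide at x +/-95, y +/-70 mm. Origin: centre of its footprint at bench level; -x is the knob side, towards the robot, +y left, z up. It rests level on three feet; about 5 N down over the short foot rocks it 2.5 to 6 degrees; released, it falls back level.
- short_foot (a point): Point of the box at bench level, straight under the short foot (near right corner; -95, -70 mm in the box's frame). The domed tip of this foot is 5 to 12 mm above the bench, different each time; it is stiff and does not move in use.
- press_spot (a point): Point on the flat top of the box, 134 mm above the bench, straight above the short foot (25 mm and 20 mm in from the two edges): press down here with the fingertips, with some 8 to 15 N, to test.
- wedge: Loose plain wooden wedge, 150 x 50 mm, 0.09 kg. Origin: centre of its underside; x runs level from thick to thin end, z up. Its top slopes evenly from 25.5 mm (x = -75) to 3 mm (x = +75). It starts right of the box, roughly pointing at the short foot. It slides with under 1.5 N until it meets the foot, then resistance rises at once; it does not slip back. Driven very hard it jacks the box up.
- wedge_tip (a point): Middle of the wedge's thin edge, on its underside.
- wedge_back (a point): Middle of the wedge's flat upright back face (50 mm wide, 23 mm high), 12.5 mm above its underside: the face to push.
- bottle: Bystander: amber bottle with white cap, 52 mm across, 115 mm tall, origin under its centre.
- slide_box: Bystander: flat grey slide box with black lid, 100 x 85 x 35 mm, origin under its centre.
- objective: Bystander: metal objective lens standing upright, 28 mm across, 45 mm tall, origin under its centre.
Things that resemble listed ones, but are neither listed nor needed, are in the scene too. There is more than one size of the wedge; the one meant has the size given above.

How it is judged:
By the outcome, as a careful person would: the job done as asked, in the order asked, and still so for the second after the job is handed in, with the robot touching nothing.
It also fails if it takes over 54 s, if anything falls off the work surface, if the arm or the gripper's body presses on something with over 40 N, if the wrist force passes 120 N, or if a joint passes its speed limit or range.

## Robot

A 6-joint arm with a two-finger parallel gripper is mounted at the origin on the work surface. World frame = base frame: x ahead of the robot, y to its left, z up, the work surface at z = 0. Lengths are in m, angles in degrees, forces in N, time in s.
With the tool pointing down it reaches from about 0.3 to 0.75 m from the base axis. Payload 8.5 kg.
Tool frame: the origin (TCP) lies at the very end of the fingers, on their centre line; the grasp point (between the pads) lies 19 mm behind it; z points along the fingers, y is the line along which they close (so a half turn about z gives the same grasp; the last joint's range is limited). The gripper opens to 85 mm and grips with 20 to 120 N. Pads are 22 mm wide; open, the fingers measure 114 mm over their backs; the gripper's body (76 mm by 85 mm) begins 54 mm behind the grasp point. The pads swing forward as they close: fully open they stand 13 mm farther back than shut.
Start: joints at [58.539, 21.807, 74.336, -0, 83.858, -12.336], TCP at [0.18, 0.52, 0.231] pointing down, gripper open.
Joint ranges: [-178.18, 178.18], [-50.72, 133.34], [12.68, 142.11], [-81.47, 261.47], [9.98, 163.14], [-165.26, 165.26]. Speed limits (degrees/s): [136.94, 136.94, 180, 180, 180, 180].

## Interface

Orientations are given as a 3x3 rotation matrix whose columns are the frame's x, y, z axes.
In Python, from rig import env, imaging gives the robot as it stands. The module is installed in compiled form; this text tells all that it offers.
- The arm moves only by the tool arm_command, never from a script. Its arguments are lists of equal length, an entry for each row: "turn": the turn, a rotation vector about the tool's x, y, z in units of 5 degrees (1.0 is 5 degrees), a list of three; "xyz": the shift along the tool's x, y, z in units of 50 mm (1.0 is 50 mm), a list of three; "claw": the finger opening in mm, from 0 to 85.4. A call has 1 to 12 rows; each row shifts and turns the commanded pose from where the row before left it, along the tool's axes as they then stand; what a row does not reach is not made up. A row lasts 1/10 s, in which the tool goes at most 50 mm and 8.59 degrees, less where a joint would pass 70% of its speed; a pose out of reach is approached as far as the arm can. A call is refused whole if a number of a shift passes 1 or a number of a turn 1, either way. A call with a gripper value outside its range is refused whole. The fingers move at their own pace and stop on an object; "squeeze" is the grip in N (left out, the last holds). Time passes only in rows, so rows that do not move let the fingers close. It gives the time, the measured TCP pose, the force, the opening and the grip force at its end, in the units of the state.
- env.observe(): the state, without advancing time (a new reading comes with each control period).
- imaging.get_image(name): name is "side" or "top"; returns (picture, depth): 384x512x3 uint8, blue, green, red; 384x512 float32, m along the optical axis (not along the pixel's ray), 0 where there is no reading.
- imaging.camera_info(name): a dict with "camera_matrix" (3x3 intrinsics, pixels), "rvec" (rotation vector, rad) and "tvec" (3), from world to camera coordinates, as OpenCV has them. Camera axes: x right, y down, z forward; pixel columns grow to the right and rows downward; lengths in m; the calibration is good to about 2 mm. A picture is of the moment at which its call begins. camera_info takes no time and is no camera call.
- env.close_job(): hands the job in; it is judged then, once.
The state is a dict: "time_s": time; "q": joint angles; "qvel": joint speeds; "joint_efforts": joint torques, N m; "position": TCP position; "tool_rot": TCP orientation; "ft_force": force on the tool from outside, world axes, zero at the start; "wrist_torque": the same for the moment, N m; "grip_width": finger opening in m; "gripper_force": force on a finger pad.
Only numpy, scipy, OpenCV 4.12 (cv2) and the standard library are available. Lean on these libraries where they do the work, as an engineer would, in place of code of your own. Each camera call takes 0.05 s, during which the arm holds its last target. There are 200 camera calls.

## Working session

There is one attempt and no reset: what is moved stays moved. The work goes in short steps, Python scripts to look and compute and a tool call to move; the robot and the scene stay as the last step left them, time stands still between calls to the robot, and variables do not carry over. Pictures are saved under pics/ and viewed, at most 10 in all, crops included, and the job is handed in when it is done.

Besides the shell and the picture viewer there is one more tool, called after "Emit:" as name(argument=value, ...) on one line, values as JSON. arm_command: Moves the arm, as the interface text tells. Its arguments: {"type":"object","properties":{"turn":{"type":"array"},"xyz":{"type":"array"},"claw":{"type":"array"},"squeeze":{"type":"number"}},"required":["turn","xyz","claw"]}

```bash
mkdir -p pics
cat > h.py <<'E'
import numpy as np, cv2
from rig import env, imaging
def cam(n):
    c=imaging.camera_info(n); K=np.array(c["camera_matrix"]); R=cv2.Rodrigues(np.array(c["rvec"],float))[0]; t=np.array(c["tvec"],float).ravel()
    return K,R,t
def ray(n,px,z):
    K,R,t=cam(n); px=np.atleast_2d(px).astype(float)
    d=(np.linalg.inv(K)@np.c_[px,np.ones(len(px))].T).T@R; C=-R.T@t
    return C+d*((z-C[2])/d[:,2])[:,None]
def cloud(n,dep):
    K,R,t=cam(n); v,u=np.mgrid[:384,:512]
    p=(np.linalg.inv(K)@np.stack([u.ravel(),v.ravel(),np.ones(u.size)])).T*dep.reshape(-1,1)
    return ((p-t)@R).reshape(384,512,3)
E
python3 - <<'E'
from h import *
for n in("top","side"):
    im,d=imaging.get_image(n); cv2.imwrite(f"pics/{n}0.png",im); np.savez(f"{n}0.npz",im=im,d=d)
    K,R,t=cam(n); print(n,-R.T@t,R[2],K[0,0])
s=env.observe();print(s["time_s"],s["position"],s["tool_rot"],s["ft_force"])
E
```

```text
top [ 0.40462618 -0.04597024  1.2548741 ] [ 0.11484456  0.00216813 -0.99338111] 447.64453881327415
side [ 0.44958644 -0.84801219  0.74729087] [ 0.07367859  0.77474546 -0.62796571] 380.7389122375597
0.1 [0.18004798 0.51943466 0.23078718] [[-9.44817240e-01  3.27597239e-01 -6.56856557e-04]
 [ 3.27597785e-01  9.44816677e-01 -1.06642527e-03]
 [ 2.71251056e-04 -1.22276173e-03 -9.99999216e-01]] [ 1.16584736 -0.41762265 -0.57662543]
```

View pics/top0.png

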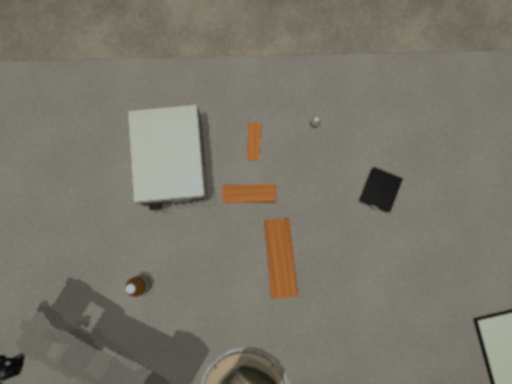

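View pics/side0.png

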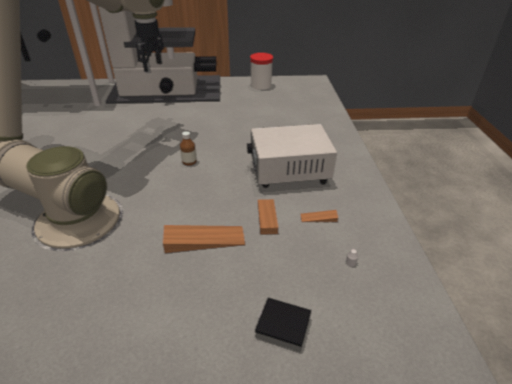

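The top view shows the box at about (167,153) and the right-size wedge at (249,193) pointing at the box's near right corner. The other two orange pieces, at (254,141) and (281,257), are the wrong sizes. The bottle is at (136,286).

Run:
```python
from h import *
z=np.load("top0.npz"); im,d=z["im"],z["d"]; P=cloud("top",d)
hsv=cv2.cvtColor(im,cv2.COLOR_BGR2HSV)
S=cv2.resize(im,None,fx=4,fy=4,interpolation=cv2.INTER_CUBIC); H=cv2.cvtColor(S,cv2.COLOR_BGR2HSV)
def cs(m,lo):
    return [c for c in cv2.findContours(m,cv2.RETR_EXTERNAL,cv2.CHAIN_APPROX_NONE)[0] if cv2.contourArea(c)>lo*16]
o=cv2.inRange(H,(3,110,60),(22,255,255))
for c in cs(o,150):
    q=c[:,0]/4-.375; m=q.mean(0)
    if m[1]>320: continue
    w=ray("top",q,0.012)[:,:2].astype(np.float32); r=cv2.minAreaRect(w)
    print("orange",m.round(1),[np.round(x,4) for x in r], cv2.boxPoints(r).round(4).tolist())
    # heights
    k=cv2.pointPolygonTest
    pts=[P[v,u] for v in range(384) for u in range(512) if d[v,u]>0 and k(c,(u*4.+1.5,v*4.+1.5),False)>0]
    pts=np.array(pts); A=np.c_[pts[:,:2]-pts[:,:2].mean(0),np.ones(len(pts))]; print("  plane",np.linalg.lstsq(A,pts[:,2],rcond=None)[0].round(4),pts[:,2].min().round(4),pts[:,2].max().round(4))
zt=((P[:,:,2]>.12)&(P[:,:,2]<.15)&(d>0)).astype(np.uint8)*255
w=cv2.inRange(H,(0,0,150),(180,80,255))
for c in cs(w,1500):
    q=c[:,0]/4-.375; m=q.mean(0)
    W=ray("top",q,0.134)[:,:2].astype(np.float32); r=cv2.minAreaRect(W)
    print("white",m.round(1),[np.round(x,4) for x in r],cv2.boxPoints(r).round(4).tolist())
for c in [c for c in cv2.findContours(zt,cv2.RETR_EXTERNAL,cv2.CHAIN_APPROX_NONE)[0] if cv2.contourArea(c)>1500]:
    r=cv2.minAreaRect(ray("top",c[:,0],0.134)[:,:2].astype(np.float32)); print("depth top",[np.round(x,4) for x in r],cv2.boxPoints(r).round(4).tolist())
print("bench z",np.median(P[230:250,200:250,2]),"box top z",np.median(P[130:180,145:185,2]))
for n,p,zz in(("bottle",(136,286),.115),("obj",(315,122),.045),("slide",(381,189),.035)): print(n,ray("top",p,zz).round(3))
# side: wedge & box
z=np.load("side0.npz"); im=z["im"]; a=im[150:270,230:360]; cv2.imwrite("pics/side0c.png",cv2.resize(a,None,fx=6,fy=5,interpolation=cv2.INTER_CUBIC))
H=cv2.cvtColor(cv2.resize(im,None,fx=4,fy=4,interpolation=cv2.INTER_CUBIC),cv2.COLOR_BGR2HSV)
```

```text
orange [136.9 285.8] [array([0.2946, 0.2857]), array([0.0485, 0.0437]), np.float64(19.5973)] [[0.26440000534057617, 0.29820001125335693], [0.2791000008583069, 0.25699999928474426], [0.3246999979019165, 0.2732999920845032], [0.3100999891757965, 0.31450000405311584]]
  plane [0.0408 0.3837 0.0806] 0.0573 0.0942
orange [280.1 258.1] [array([ 0.3633, -0.1066]), array([0.2148, 0.0725]), np.float64(4.4575)] [[0.2533999979496002, -0.07880000025033951], [0.2590000033378601, -0.15109999477863312], [0.4731999933719635, -0.13439999520778656], [0.4675999879837036, -0.06210000067949295]]
  plane [-0.1486 -0.0047  0.0213] -0.002 0.0427
orange [248.7 193. ] [array([ 0.5438, -0.0234]), array([0.1496, 0.0513]), np.float64(88.8098)] [[0.5166000127792358, -0.09769999980926514], [0.5679000020027161, -0.09870000183582306], [0.5709999799728394, 0.05079999938607216], [0.5196999907493591, 0.051899999380111694]]
  plane [ 0.0067 -0.1505  0.015 ] -0.0019 0.0309
orange [253.5 140.5] [array([ 0.6924, -0.04  ]), array([0.0351, 0.1076]), np.float64(86.2507)] [[0.637499988079071, -0.05400000140070915], [0.74489998
[... 400 characters left out ...]
799999326467514, -0.567799985408783]]
white [164.9 153. ] [array([0.6384, 0.186 ]), array([0.2369, 0.1771]), np.float64(4.3098)] [[0.513700008392334, 0.2653999924659729], [0.5270000100135803, 0.08879999816417694], [0.7631999850273132, 0.10660000145435333], [0.7498999834060669, 0.2831999957561493]]
depth top [array([0.6374, 0.1845]), array([0.2427, 0.1806]), np.float64(4.3473)] [[0.5095999836921692, 0.2653999924659729], [0.5232999920845032, 0.08529999852180481], [0.7652999758720398, 0.10369999706745148], [0.7516000270843506, 0.28380000591278076]]
bench z 0.0006503216909181206 box top z 0.13378925518830073
bottle [[0.303 0.261 0.115]]
obj [[ 0.733 -0.211  0.045]]
slide [[ 0.544 -0.387  0.035]]
```

View pics/side0c.png

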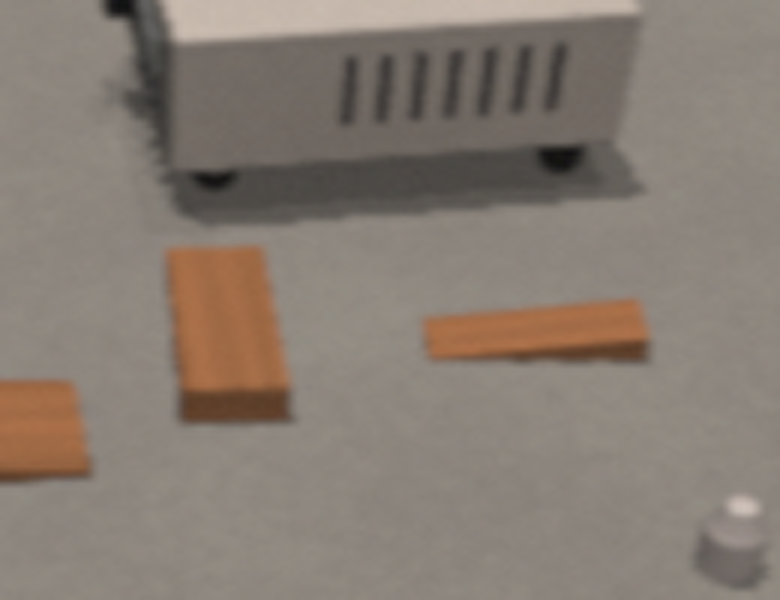

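The wedge centre is at (0.544, -0.023) with heading 88.8°. The short foot is at about (0.5485, 0.108), so the wedge's axis passes within 2 mm of it. I'm moving the arm to behind the wedge's back face.

Emit:
arm_command(turn=[[0, 0, 0], [0, 0, 0], [0, 0, 0], [0, 0, 0], [0, 0, 0], [0, 0, 0], [0, 0, 0], [0, 0, 0], [0, 0, 0], [0, 0, 0], [0, 0, 0], [0, 0, 0]], xyz=[[-0.62, -0.56, 0], [-0.62, -0.56, 0], [-0.62, -0.56, 0], [-0.62, -0.56, 0], [-0.62, -0.56, 0], [-0.62, -0.56, 0], [-0.62, -0.56, 0], [-0.62, -0.56, 0], [-0.62, -0.56, 0], [-0.62, -0.56, 0], [-0.62, -0.56, 0], [-0.62, -0.56, 0]], claw=[16, 16, 16, 16, 16, 16, 16, 16, 16, 16, 16, 16])

```text
time_s: 1.3
position: [0.422, 0.0786, 0.2312]
tool_rot: [[-0.945, 0.328, -0.0], [0.328, 0.945, 0.0], [0.0, 0.0, -1.0]]
ft_force: [0.5, 1.4, -0.7]
grip_width: 0.016
gripper_force: 0.0
```

Emit:
arm_command(turn=[[0, 0, 0], [0, 0, 0], [0, 0, 0], [0, 0, 0], [0, 0, 0], [0, 0, 0], [0, 0, 0.96], [0, 0, 0.96], [0, 0, 0.96], [0, 0, 0.96], [0, 0, 0.96], [0, 0, 0.96]], xyz=[[-0.62, -0.56, 0], [-0.62, -0.56, 0], [-0.62, -0.56, 0], [-0.62, -0.56, 0], [-0.62, -0.56, 0], [-0.62, -0.56, 0], [0, 0, 0], [0, 0, 0], [0, 0, 0], [0, 0, 0], [0, 0, 0], [0, 0, 0]], claw=[16, 16, 16, 16, 16, 16, 16, 16, 16, 16, 16, 16])

```text
time_s: 2.5
position: [0.5421, -0.1393, 0.2309]
tool_rot: [[-0.668, 0.745, -0.001], [0.745, 0.668, 0.0], [0.001, -0.0, -1.0]]
ft_force: [-1.1, 0.4, 0.7]
grip_width: 0.016
gripper_force: 0.0
```

Emit:
arm_command(turn=[[0, 0, 0.96], [0, 0, 0.96], [0, 0, 0.96], [0, 0, 0.96], [0, 0, 0.96], [0, 0, 0.96], [0, 0, 0.96], [0, 0, 0.96], [0, 0, 0.96], [0, 0, 0]], xyz=[[0, 0, 0], [0, 0, 0], [0, 0, 0], [0, 0, 0], [0, 0, 0], [0, 0, 0], [0, 0, 0], [0, 0, 0], [0, 0, 0], [0, 0, 0]], claw=[16, 16, 16, 16, 16, 16, 16, 16, 16, 16])

```text
time_s: 3.5
position: [0.5421, -0.1393, 0.231]
tool_rot: [[0.02, 1.0, -0.001], [1.0, -0.02, 0.0], [0.0, -0.001, -1.0]]
ft_force: [0.1, 0.7, -0.0]
grip_width: 0.0158
gripper_force: 0.0
```

Emit:
arm_command(turn=[[0, 0, 0], [0, 0, 0], [0, 0, 0], [0, 0, 0], [0, 0, 0], [0, 0, 0], [0, 0, 0]], xyz=[[0, 0, 0.9], [0, 0, 0.9], [0, 0, 0.9], [0, 0, 0.9], [0, 0, 0.6], [0, 0, 0.28], [0, 0, 0]], claw=[16, 16, 16, 16, 16, 16, 16])

```text
time_s: 4.2
position: [0.5412, -0.1389, 0.0052]
tool_rot: [[0.018, 1.0, -0.004], [1.0, -0.018, 0.002], [0.002, -0.004, -1.0]]
ft_force: [0.0, 1.2, 0.7]
grip_width: 0.0161
gripper_force: 0.0
```

Emit:
arm_command(turn=[[0, 0, 0], [0, 0, 0], [0, 0, 0], [0, 0, 0], [0, 0, 0], [0, 0, 0], [0, 0, 0], [0, 0, 0]], xyz=[[0.2, 0, 0], [0.2, 0, 0], [0.2, 0, 0], [0.2, 0, 0], [0.2, 0, 0], [0.2, 0, 0], [0.2, 0, 0], [0, 0, 0]], claw=[16, 16, 16, 16, 16, 16, 16, 16])

```text
time_s: 5.0
position: [0.5435, -0.068, 0.0073]
tool_rot: [[0.018, 1.0, -0.0], [1.0, -0.018, 0.0], [0.0, -0.0, -1.0]]
ft_force: [0.6, -0.3, -0.2]
grip_width: 0.0159
gripper_force: 0.0
```

Run:
```python
from h import *
im,d=imaging.get_image("side"); cv2.imwrite("pics/side1.png",cv2.resize(im[100:290,190:410],(770,600),interpolation=cv2.INTER_CUBIC))
s=env.observe();print(s["position"],s["ft_force"])
```

```text
[ 0.54355645 -0.06865343  0.00724317] [-0.38302018  0.86432165 -0.36545933]
```

View pics/side1.png

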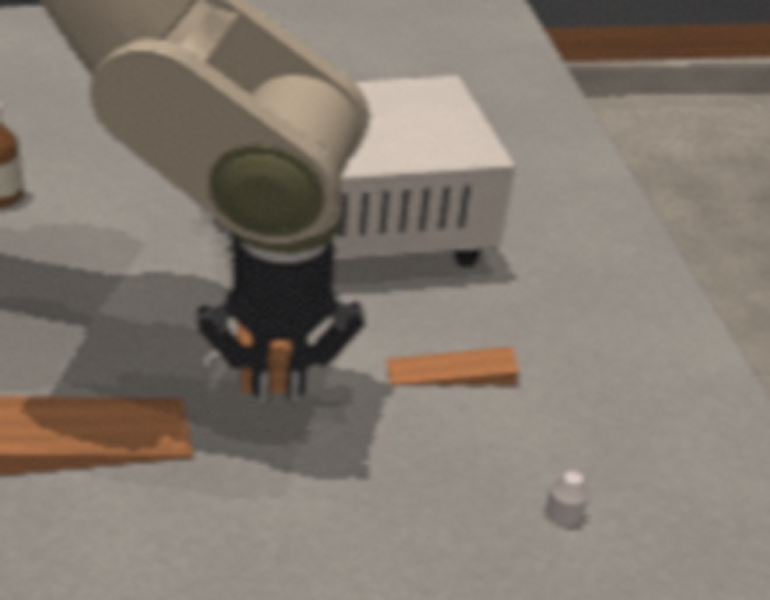

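The fingers sit behind the wedge's back face, straight behind it, at about (275,370) in this crop. I'll continue in smaller steps and watch the force.

Emit:
arm_command(turn=[[0, 0, 0], [0, 0, 0], [0, 0, 0], [0, 0, 0]], xyz=[[0.15, 0, 0], [0.15, 0, 0], [0.15, 0, 0], [0, 0, 0]], claw=[16, 16, 16, 16])

```text
time_s: 5.45
position: [0.5439, -0.0459, 0.0073]
tool_rot: [[0.019, 1.0, -0.0], [1.0, -0.019, 0.0], [0.0, -0.0, -1.0]]
ft_force: [-0.2, -0.6, -0.4]
grip_width: 0.0159
gripper_force: 0.0
```

Emit:
arm_command(turn=[[0, 0, 0], [0, 0, 0], [0, 0, 0]], xyz=[[0.05, 0, 0], [0.05, 0, 0], [0, 0, 0]], claw=[16, 16, 16])

```text
time_s: 5.75
position: [0.5442, -0.0417, 0.0073]
tool_rot: [[0.02, 1.0, -0.0], [1.0, -0.02, 0.0], [0.0, -0.0, -1.0]]
ft_force: [0.5, 0.5, -0.1]
grip_width: 0.0157
gripper_force: 0.0
```

Run:
```python
from h import *
im,d=imaging.get_image("top"); cv2.imwrite("pics/top1.png",cv2.resize(im[80:260,100:330],(766,600),interpolation=cv2.INTER_CUBIC))
for i in range(4):
  imaging.get_image("top");s=env.observe();print(s["position"].round(4) if hasattr(s["position"],'round') else s["position"],s["ft_force"])
```

```text
[ 0.5442 -0.0419  0.0073] [-0.01717566  1.1618182  -0.36674031]
[ 0.5442 -0.042   0.0073] [-0.30552635 -0.0753334   0.32521875]
[ 0.5442 -0.042   0.0073] [-0.48755918  0.33098379  0.32063519]
[ 0.5442 -0.042   0.0073] [-0.23565782 -0.79942812 -0.06166952]
```

Emit:
arm_command(turn=[[0, 0, 0], [0, 0, 0], [0, 0, 0]], xyz=[[0.04, 0, 0], [0.04, 0, 0], [0, 0, 0]], claw=[16, 16, 16])

```text
time_s: 6.3
position: [0.5443, -0.0376, 0.0074]
tool_rot: [[0.019, 1.0, 0.0], [1.0, -0.019, 0.0], [0.0, 0.0, -1.0]]
ft_force: [0.2, -0.1, 0.8]
grip_width: 0.0162
gripper_force: 0.0
```

View pics/top1.png

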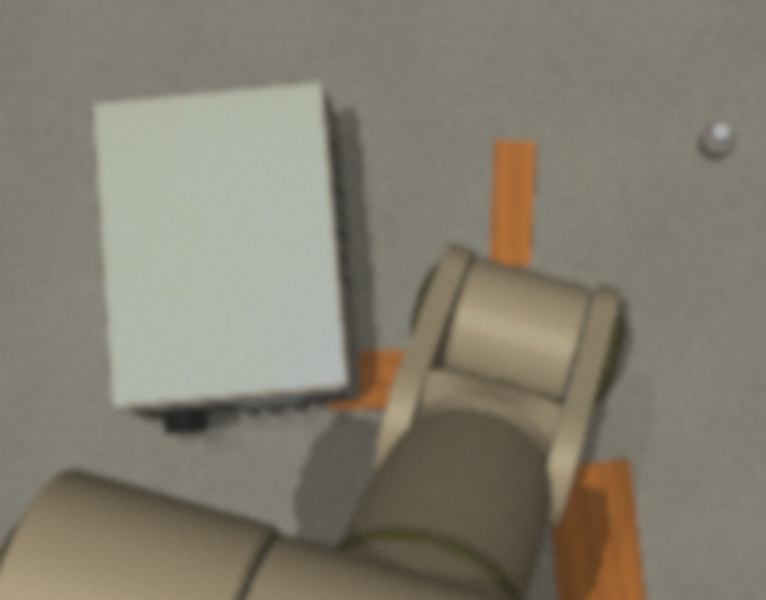

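The wedge is entering under the near right corner at about (365,380), still straight, and the box hasn't moved.

Emit:
arm_command(turn=[[0, 0, 0], [0, 0, 0], [0, 0, 0]], xyz=[[0.04, 0, 0], [0.04, 0, 0], [0, 0, 0]], claw=[16, 16, 16])

```text
time_s: 6.6
position: [0.5443, -0.0336, 0.0073]
tool_rot: [[0.019, 1.0, -0.0], [1.0, -0.019, 0.0], [0.0, -0.0, -1.0]]
ft_force: [0.1, 0.4, 0.6]
grip_width: 0.016
gripper_force: 0.0
```

Emit:
arm_command(turn=[[0, 0, 0], [0, 0, 0], [0, 0, 0]], xyz=[[0.04, 0, 0], [0.04, 0, 0], [0, 0, 0]], claw=[16, 16, 16])

```text
time_s: 6.9
position: [0.5444, -0.0297, 0.0073]
tool_rot: [[0.019, 1.0, -0.0], [1.0, -0.019, 0.0], [0.0, -0.0, -1.0]]
ft_force: [-0.0, 0.0, 0.5]
grip_width: 0.016
gripper_force: 0.0
```

Emit:
arm_command(turn=[[0, 0, 0], [0, 0, 0], [0, 0, 0]], xyz=[[0.04, 0, 0], [0.04, 0, 0], [0, 0, 0]], claw=[16, 16, 16])

```text
time_s: 7.2
position: [0.5447, -0.0264, 0.0074]
tool_rot: [[0.019, 1.0, 0.0], [1.0, -0.019, -0.001], [-0.001, 0.0, -1.0]]
ft_force: [0.3, -4.6, -1.0]
grip_width: 0.0161
gripper_force: 2.5
```

Run:
```python
from h import *
for i in range(3):
  imaging.get_image("side");s=env.observe();print(np.round(s["position"],4),np.round(s["ft_force"],1))
```

```text
[ 0.5447 -0.0265  0.0074] [-0.5 -5.1 -1. ]
[ 0.5447 -0.0264  0.0073] [-0.2 -4.9 -0.2]
[ 0.5447 -0.0264  0.0073] [-0.3 -5.  -0.5]
```

Emit:
arm_command(turn=[[0, 0, 0], [0, 0, 0]], xyz=[[0.02, 0, 0], [0, 0, 0]], claw=[16, 16])

```text
time_s: 7.55
position: [0.5448, -0.0258, 0.0074]
tool_rot: [[0.019, 1.0, 0.001], [1.0, -0.019, -0.002], [-0.002, 0.001, -1.0]]
ft_force: [-1.0, -7.8, -0.5]
grip_width: 0.0164
gripper_force: 3.8
```

Run:
```python
from h import *
for i in range(3):
  imaging.get_image("side");s=env.observe();print(np.round(s["position"],4),np.round(s["ft_force"],1))
```

```text
[ 0.5447 -0.0258  0.0074] [-0.1 -7.9 -0.6]
[ 0.5448 -0.0258  0.0074] [-0.4 -8.6 -0.2]
[ 0.5448 -0.0258  0.0074] [ 0.2 -8.4 -1.7]
```

The resistance rose from about 0 to 5 N and then 8 N, so the wedge has met the foot. I'm backing off, moving above the press spot and checking the tilt.

Emit:
arm_command(turn=[[0, 0, 0], [0, 0, 0], [0, 0, 0], [0, 0, 0], [0, 0, 0], [0, 0, 0], [0, 0, 0], [0, 0, 0], [0, 0, 0], [0, 0, 0]], xyz=[[-0.2, 0, 0], [-0.4, 0, 0], [0, 0, -0.7], [0, 0, -0.8], [0, 0, -0.8], [0, 0, -0.8], [0, 0, -0.8], [0, 0, -0.2], [0, 0, 0], [0, 0, 0]], claw=[16, 16, 16, 0, 0, 0, 0, 0, 0, 0])

```text
time_s: 8.7
position: [0.5433, -0.0548, 0.2109]
tool_rot: [[0.02, 1.0, -0.002], [1.0, -0.02, 0.001], [0.001, -0.002, -1.0]]
ft_force: [0.1, -0.7, -0.9]
grip_width: 0.0001
gripper_force: 0.0
```

```bash
cat >> h.py <<'E'
def tilt(save=None):
    im,d=imaging.get_image("top"); P=cloud("top",d); c=np.array([.638,.185]); 
    q=(P[...,:2]-c)@np.array([[.9971,-.0755],[.0755,.9971]])
    m=(d>0)&(abs(q[...,0])<.105)&(abs(q[...,1])<.075)&(abs(P[...,2]-.134)<.02)
    A=np.c_[q[m],np.ones(m.sum())]; a=np.linalg.lstsq(A,P[m][:,2],rcond=None)[0]
    if save: cv2.imwrite(save,im)
    return m.sum(),np.degrees(a[:2]).round(2),a[2].round(4)
E
python3 - <<'E'
from h import *
z=np.load("top0.npz"); g=imaging.get_image
imaging.get_image=lambda n:(z["im"],z["d"]); print("before",tilt()); imaging.get_image=g
print("now",tilt(),tilt("pics/t2.png"))
s=env.observe();print(s["time_s"],np.round(s["position"],4),np.round(s["ft_force"],1))
E
```

```text
before (np.int64(4761), array([0.18, 0.28]), np.float64(0.1339))
now (np.int64(4744), array([0.04, 0.12]), np.float64(0.1341)) (np.int64(4753), array([0.05, 0.08]), np.float64(0.134))
8.8 [ 0.5433 -0.0548  0.2105] [ 0.2 -0.2 -0.4]
```

Emit:
arm_command(turn=[[0, 0, 0], [0, 0, 0], [0, 0, 0], [0, 0, 0], [0, 0, 0], [0, 0, 0], [0, 0, 0], [0, 0, 0]], xyz=[[0.8, 0.01, 0], [0.8, 0.01, 0], [0.8, 0.01, 0], [0.8, 0.01, 0], [0.06, 0, 0.5], [0, 0, 0.5], [0, 0, 0.4], [0, 0, 0]], claw=[0, 0, 0, 0, 0, 0, 0, 0])

```text
time_s: 9.6
position: [0.5474, 0.1081, 0.1387]
tool_rot: [[0.019, 1.0, -0.008], [1.0, -0.019, 0.0], [0.0, -0.008, -1.0]]
ft_force: [0.2, 0.5, -0.0]
grip_width: -0.0001
gripper_force: 0.0
```

Emit:
arm_command(turn=[[0, 0, 0], [0, 0, 0], [0, 0, 0], [0, 0, 0]], xyz=[[0, 0, 0.04], [0, 0, 0.04], [0, 0, 0.04], [0, 0, 0]], claw=[0, 0, 0, 0])

```text
time_s: 10.0
position: [0.5492, 0.108, 0.1366]
tool_rot: [[0.02, 1.0, 0.001], [1.0, -0.02, -0.0], [0.0, 0.001, -1.0]]
ft_force: [0.1, -0.0, 0.3]
grip_width: 0.0001
gripper_force: 0.0
```

Emit:
arm_command(turn=[[0, 0, 0], [0, 0, 0], [0, 0, 0], [0, 0, 0]], xyz=[[0, 0, 0.04], [0, 0, 0.04], [0, 0, 0], [0, 0, 0]], claw=[0, 0, 0, 0])

```text
time_s: 10.4
position: [0.5493, 0.1079, 0.1333]
tool_rot: [[0.02, 1.0, 0.001], [1.0, -0.02, -0.0], [-0.0, 0.001, -1.0]]
ft_force: [-2.3, -0.5, 7.5]
grip_width: 0.0002
gripper_force: 3.9
```

Emit:
arm_command(turn=[[0, 0, 0], [0, 0, 0], [0, 0, 0], [0, 0, 0]], xyz=[[0, 0, 0.02], [0, 0, 0], [0, 0, 0], [0, 0, 0]], claw=[0, 0, 0, 0])

```text
time_s: 10.8
position: [0.5493, 0.1079, 0.1332]
tool_rot: [[0.02, 1.0, 0.002], [1.0, -0.02, -0.0], [-0.0, 0.002, -1.0]]
ft_force: [-5.2, -1.3, 14.4]
grip_width: -0.0005
gripper_force: 7.4
```

Run:
```python
from h import *
print(tilt(),tilt())
s=env.observe();print(s["time_s"],np.round(s["position"],4),np.round(s["ft_force"],1))
```

```text
(np.int64(2224), array([0.04, 0.23]), np.float64(0.1341)) (np.int64(2241), array([0.01, 0.22]), np.float64(0.1341))
10.9 [0.5493 0.1079 0.1332] [-5.8 -1.6 14.6]
```

Going from 7.5 to 14.6 N moved it only 0.1 mm. I'll ease off in steps to check for slack at light load.

Emit:
arm_command(turn=[[0, 0, 0], [0, 0, 0], [0, 0, 0]], xyz=[[0, 0, -0.034], [0, 0, 0], [0, 0, 0]], claw=[0, 0, 0])

```text
time_s: 11.2
position: [0.5493, 0.108, 0.1334]
tool_rot: [[0.02, 1.0, 0.001], [1.0, -0.02, -0.0], [-0.0, 0.001, -1.0]]
ft_force: [-1.9, 0.5, 6.8]
grip_width: 0.0001
gripper_force: 2.9
```

Emit:
arm_command(turn=[[0, 0, 0], [0, 0, 0], [0, 0, 0]], xyz=[[0, 0, -0.008], [0, 0, 0], [0, 0, 0]], claw=[0, 0, 0])

```text
time_s: 11.5
position: [0.5492, 0.108, 0.1334]
tool_rot: [[0.02, 1.0, 0.0], [1.0, -0.02, -0.0], [0.0, 0.0, -1.0]]
ft_force: [0.1, 1.0, 2.9]
grip_width: 0.0
gripper_force: 1.4
```

The top stays within 0.2 mm between 2.9 and 14.6 N, so it's firm. I'm lifting away and doing the final check.

Emit:
arm_command(turn=[[0, 0, 0], [0, 0, 0], [0, 0, 0], [0, 0, 0], [0, 0, 0], [0, 0, 0], [0, 0, 0], [0, 0, 0], [0, 0, 0], [0, 0, 0]], xyz=[[0, 0, -0.2], [0, 0, -0.8], [0, 0, -0.8], [-0.6, 0, -0.2], [-0.9, 0, 0], [-0.9, 0, 0], [-0.9, 0, 0], [-0.9, 0, 0], [-0.5, 0, 0], [0, 0, 0]], claw=[0, 0, 0, 0, 0, 0, 0, 0, 0, 0])

```text
time_s: 12.5
position: [0.5442, -0.1299, 0.2334]
tool_rot: [[0.024, 1.0, -0.0], [1.0, -0.024, -0.0], [-0.0, -0.0, -1.0]]
ft_force: [-0.9, 0.4, -0.6]
grip_width: -0.0002
gripper_force: 0.0
```

Run:
```python
from h import *
print(tilt(),tilt("pics/top3.png"))
im,d=imaging.get_image("side"); cv2.imwrite("pics/side3.png",cv2.resize(im[100:290,190:410],(770,600),interpolation=cv2.INTER_CUBIC))
S=cv2.resize(cv2.imread("pics/top3.png"),None,fx=4,fy=4,interpolation=cv2.INTER_CUBIC); H=cv2.cvtColor(S,cv2.COLOR_BGR2HSV)
for c in cv2.findContours(cv2.inRange(H,(0,0,150),(180,80,255)),cv2.RETR_EXTERNAL,cv2.CHAIN_APPROX_NONE)[0]:
    if cv2.contourArea(c)>24000: r=cv2.minAreaRect(ray("top",c[:,0]/4-.375,.134)[:,:2].astype(np.float32)); print([np.round(x,4) for x in r])
s=env.observe();print(s["time_s"],np.round(s["position"],4),np.round(s["ft_force"],1))
```

```text
(np.int64(4754), array([0.05, 0.02]), np.float64(0.134)) (np.int64(4758), array([ 0.11, -0.02]), np.float64(0.134))
[array([0.0847, 0.0864]), array([0.2304, 0.0907]), np.float64(65.8529)]
[array([ 0.1414, -0.6138]), array([0.0793, 0.1665]), np.float64(85.092)]
[array([0.1769, 0.2887]), array([0.1897, 0.0986]), np.float64(63.9571)]
[array([0.6385, 0.1866]), array([0.2381, 0.1782]), np.float64(4.2829)]
12.65 [ 0.5445 -0.1261  0.2336] [ 0.1 -0.   1.2]
```

View pics/side3.png

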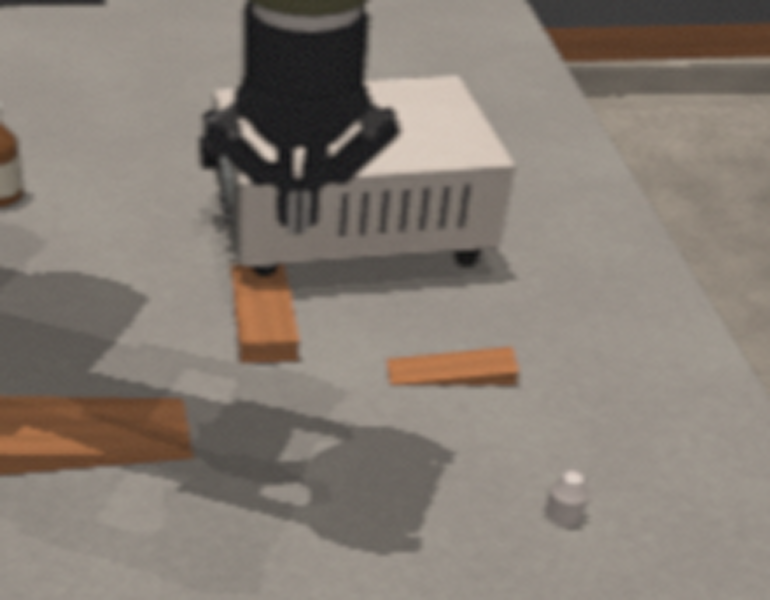

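View pics/top3.png

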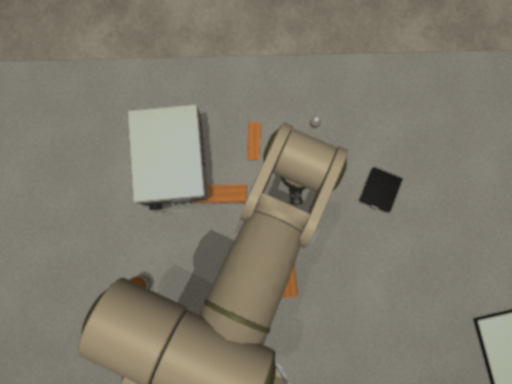

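The side view shows the near right foot at (263,268) resting on the wedge, with the hand clear. The box is level, in place to within 1 mm, and the other things stand where they were.

```bash
python3 -c "
from rig import env
print(env.close_job())"
```

```text
the job is handed in; nothing more can be done
None
```

The wedge is seated under the short foot; the corner gave no more than 0.2 mm under a press of about 14.6 N, the box is level and within 1 mm of where it stood, the hand is clear, and the job was handed in at about 12.7 s.

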